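# Seat a burner crown on its locating pin

## Task

After cleaning, the crown of the open burner on the gas hob was put back turned the wrong way and sits crooked on its locating pin. Without gripping or lifting it, turn it round with a fingertip until its notch meets the pin and it drops flat, then press it down firmly with the fingertips so it is fully home, and take the hand away. Leave the loose cap and the other things where they are.

Things in the scene. Friction and masses are not known exactly. Their poses are not given: they have to be found in the camera images.
- crown: Loose aluminium burner crown, 0.15-0.22 kg: round disc 92 mm across, toothed flame ports round its edge, one notch 10 mm wide cut through the edge at its +x side. Origin: centre of its flat underside, z up. A tube 28 mm across reaches 21 mm down from it into the burner's throat (1.2 mm play all round) and centres it. It may start at any angle 40 degrees or more off the pin.
- notch (a point): Middle of the crown's notch, 41 mm from the crown's axis along its +x, 6 mm above its underside. The notch is open from 36 mm out to the edge. Once it meets the pin the crown drops 6 mm under its own weight there, and the pin then stops it from turning on.
- crown_top (a point): Centre of the crown's flat top face (73 mm across), on its axis 12 mm above its origin; the toothed edge round it is 11 mm high. Misplaced, the crown leans about 4 degrees: pin side 6 mm up, far side on the rim.
- stud (a point): Top of one of three equal studs on the crown's top face (they centre the cap later), 180 degrees from the notch; the others stand 60 degrees either side of the notch. Each is centred 28 mm from the axis, 12 mm wide round the circle, 7 mm radially, 10 mm high. Pushing a stud sideways turns the crown, freely, either way.
- burner: Fixed burner body under the crown, a black enamelled cup on the steel hob; the burner with no pan support. Origin: on its axis at the hob plate's top, 8 mm above the counter; z up. A seated crown's origin is 24 mm above it. Pin towards its +x; farther out, 58 mm from the axis, a white ceramic spark electrode 9 mm thick, top 26 mm up, shows from above where the pin is.
- burner_rim: The flat round rim of that burner cup, 34 to 48 mm from its axis, fixed. Same origin and axes as burner; its upper face, 24 mm above the origin, carries the seated crown.
- pin_top (a point): Top of the fixed steel locating pin, 6 mm thick with a rounded top, standing 6 mm above the rim, 41 mm from the burner's axis along the burner's +x; hidden under a misplaced crown.
- cap: The burner's loose cast-iron cap, a shallow disc 72 mm across, 11 mm high, 0.16 kg, lying on the hob about 105 mm from the open burner's axis. Origin: centre of its underside. To be left alone.
- other_burner: The second, complete burner, fixed, with crown, cap and a square cast-iron pan support 184 mm wide, top 58 mm above the plate, 220 mm from the open burner. Origin: on its axis at the hob plate's top.
- hob: Fixed two-burner gas hob, a stainless steel plate 300 mm (x) by 520 mm (y), 8 mm thick, on the counter. Origin: centre of its underside. Burners on its long middle line at y = -70 and +150 mm (either may be the open one); two steel knobs, tops 37 mm above the counter, at y = -222 mm.
- tumbler: Loose steel tumbler, 72 mm across, 110 mm high, on the counter right of the hob. Origin: centre of its underside. To be left alone.
- bowl: Loose small orange silicone bowl, 110 mm across, 48 mm high, on the counter right of the hob. Origin: centre of its underside. To be left alone.
- lunchbox: Loose navy lunchbox 196 x 136 mm, 65 mm high, two bamboo forks on its lid, on the counter left of the hob. Origin: centre of its underside. To be left alone.

How it is judged:
By the outcome, as a careful person would: the job done as asked, in the order asked, and still so for the second after the job is handed in, with the robot touching nothing.
It also fails if it takes over 64 s, if anything falls off the work surface, if the arm or the gripper's body presses on something with over 40 N, if the wrist force passes 120 N, or if a joint passes its speed limit or range.

## Robot

A 6-joint arm with a two-finger parallel gripper is mounted at the origin on the work surface. World frame = base frame: x ahead of the robot, y to its left, z up, the work surface at z = 0. Lengths are in m, angles in rad, forces in N, time in s.
With the tool pointing down it reaches from about 0.425 to 0.95 m from the base axis. Payload 3.5 kg.
Tool frame: the origin (TCP) lies midway between the tips of the shut fingers; the grasp point (between the pads) lies bot.tcp_to_grasp behind it (bot.tcp_to_grasp is the distance from the TCP to the grasp point, in m); z points along the fingers, y is the line along which they close (so a half turn about z gives the same grasp; the last joint's range is limited). The gripper opens to 85 mm and grips with 20 to 120 N. Pads are 22 mm wide; open, the fingers measure 114 mm over their backs; the gripper's body (76 mm by 85 mm) begins 54 mm behind the grasp point. The pads swing forward as they close: fully open they stand 13 mm farther back than shut.
Start: joints at [1.111, 0.286, 1.577, -0, 1.279, -0.15], TCP at [0.206, 0.643, 0.231] pointing down, gripper open.
Joint ranges: [-2.77, 2.77], [-0.9, 2.22], [0.21, 2.48], [-1.53, 4.67], [0.24, 2.81], [-2.84, 2.84]. Speed limits (rad/s): [2.79, 2.79, 3.14, 3.14, 3.14, 3.14].

## Interface

Orientations are given as a unit quaternion [x, y, z, w].
In Python, from plant import bot, gripper_to, planner, sensors, optics, order gives the robot as it stands. The module is installed in compiled form; this text tells all that it offers. Calls block until the motion is done:
- bot.move_pose(position, orientation): joint-space move of the TCP to a pose.
- bot.move_straight(position, rotation=None, vel=0.15, max_force=None): straight line of the TCP; rotation=None keeps the orientation; vel is the mean speed in m/s. With max_force (N) it stops when the force on the tool has changed by that much, and returns True; else False.
- bot.goto_joints(angles): joint-space move.
- gripper_to(opening): opening from 0.0 (shut) to 1.0 (fully open); the grip force is fixed at half the most; returns when the fingers have stopped.
- bot.sleep(seconds).
- planner.solve_ik(position, orientation): joint angles nearest the present ones, or None.
- sensors.get_state(): the state.
- optics.snapshot(name): name is "scene" or "top" or "wrist"; returns the picture (480x640x3 uint8, red, green, blue); there is no depth.
- optics.get_calibration(name): a dict with "mtx" (3x3 intrinsics, pixels), "origin" and "attitude" of the camera in the world; the wrist camera has in their place "T_tool_cam" (4x4, takes a point from camera to tool coordinates, whose origin is the TCP and whose axes are the flange's). Camera axes: x right, y down, z forward; pixel columns grow to the right and rows downward; lengths in m; the calibration is good to about 2 mm. The wrist camera is an equidistant fisheye: a pixel r from the principal point sees the ray r / f radians off the axis. A picture is of the moment at which its call begins: read the wrist's pose just before it. get_calibration takes no time and is no camera call.
A pose or a line that the arm cannot do raises bot.MotionError and nothing moves.
- order.finish_job(): hands the job in; it is judged then, once.
Trained networks look in the newest picture that a camera, given by its name, has taken for a name from the list of things; names that differ only in an ending like _2 or _b are one class to them, and where a whole thing is asked for, a point or a joint stands for the part that bears it (a point fixed in the world has none). Each returns a list of dicts, best first, with "confidence" (0 to 1); they miss things now and then, are a little off and sometimes report something else, mostly with a low value. They report only what shows in the picture. A call takes as long as a camera call.
- optics.trace(camera, name): "mask" (480x640 bool, what is visible of it) and "pixel" ([column, row] in pixels, amid what is visible of it).
The state is a dict: "clock": time; "qpos": joint angles; "joint_velocities": joint speeds; "joint_torque": joint torques, N m; "position": TCP position; "tcp_rot": TCP orientation; "contact_force": force on the tool from outside, world axes, zero at the start; "torque": the same for the moment, N m; "grip_width": opening from 0.0 (shut) to 1.0 (fully open); "grasp_force": force on a finger pad.
Only numpy, scipy, OpenCV 4.12 (cv2) and the standard library are available. Lean on these libraries where they do the work, as an engineer would, in place of code of your own. Each camera call takes 0.05 s, during which the arm holds its last target. There are 200 camera calls.

## Working session

There is one attempt and no reset: what is moved stays moved. The work goes in short steps, each a Python script; the robot and the scene stay as the last script left them, time stands still between calls to the robot, and variables do not carry over. Pictures are saved under pics/ and viewed, at most 10 in all, crops included, and the job is handed in when it is done.

```bash
mkdir -p pics
python3 - <<'E'
from plant import bot, sensors, optics
import cv2, numpy as np
s=sensors.get_state(); print(s["clock"],s["position"],s["tcp_rot"],s["contact_force"])
a=[]
for n in ("top","scene"):
    im=optics.snapshot(n); cv2.imwrite(f"pics/{n}0.png",im[:,:,::-1])
    c=optics.get_calibration(n); print(n,c)
    for k in ("crown","burner","notch","stud","cap","burner_rim"):
        r=optics.trace(n,k); print(k,[(round(d["confidence"],2),np.round(d["pixel"],1),d["mask"].sum()) for d in r][:4])
print(optics.get_calibration("wrist"), bot.tcp_to_grasp)
E
```

```text
0.0 [0.20547775 0.64227187 0.22991627] [ 1.54277279e-01  9.88026862e-01 -1.15002063e-03 -3.44418807e-04] [ 0.08357223 -0.02165413  0.38014844]
top {'mtx': array([[556.09732429,   0.        , 313.96697707],
       [  0.        , 556.09732429, 229.75127723],
       [  0.        ,   0.        ,   1.        ]]), 'origin': array([2.84698188e-01, 7.34010611e-04, 1.51193427e+00]), 'attitude': array([ 0.71000453, -0.69966718,  0.05116555, -0.06116774])}
crown [(0.85, array([366. , 234.2]), np.int64(915))]
burner [(0.6, array([355.8, 242.9]), np.int64(332))]
notch [(0.94, array([369.7, 231.7]), np.int64(935)), (0.43, array([284.5, 242.8]), np.int64(2477))]
stud [(0.94, array([366. , 232.8]), np.int64(909))]
cap [(0.94, array([385.3, 271.5]), np.int64(566))]
burner_rim [(0.6, array([357.7, 247.2]), np.int64(376)), (0.34, array([285.4, 245.7]), np.int64(2457))]
scene {'mtx': array([[532.88849563,   0.        , 324.10378143],
       [  0.        , 532.88849563, 242.08003092],
       [  0.        ,   0.        ,   1.        ]]), 'origin': array([ 1.50165054, -0.39969232,  1.2048427 ]), 'attitude'
[... 255 characters left out ...]
.int64(643))]
stud [(0.83, array([283. , 260.7]), np.int64(588))]
cap [(0.83, array([256.6, 246.8]), np.int64(338))]
burner_rim [(0.74, array([284.5, 277.5]), np.int64(157))]
{'mtx': array([[371.64829954,   0.        , 319.0531931 ],
       [  0.        , 371.64829954, 237.82709507],
       [  0.        ,   0.        ,   1.        ]]), 'T_tool_cam': array([[-8.02598039e-04, -9.47661649e-01, -3.19275360e-01,
         8.16116168e-02],
       [ 9.99999335e-01, -1.02494770e-03,  5.28403206e-04,
        -6.11646016e-04],
       [-8.27988000e-04, -3.19274724e-01,  9.47661841e-01,
        -1.42863674e-01],
       [ 0.00000000e+00,  0.00000000e+00,  0.00000000e+00,
         1.00000000e+00]])} 0.0187
```

```bash
cat > h.py <<'E'
import numpy as np, cv2
from scipy.spatial.transform import Rotation as R
from plant import bot, gripper_to, planner, sensors, optics, order
def ray_pt(n,px,z):
    c=optics.get_calibration(n); d=np.linalg.inv(c["mtx"])@[px[0],px[1],1]
    d=R.from_quat(c["attitude"]).apply(d); o=np.array(c["origin"]); return o+d*(z-o[2])/d[2]
def wpose():
    s=sensors.get_state(); return np.array(s["position"]),R.from_quat(s["tcp_rot"])
def wrist_pt(pose,px,z):
    c=optics.get_calibration("wrist"); K=c["mtx"]; T=c["T_tool_cam"]
    u=np.array([px[0]-K[0,2],px[1]-K[1,2]]); r=np.hypot(*u); th=r/K[0,0]
    d=np.r_[np.sin(th)*u/max(r,1e-9),np.cos(th)]
    p,q=pose; o=p+q.apply(T[:3,3]); d=q.apply(T[:3,:3]@d); return o+d*(z-o[2])/d[2]
def wrist_px(pose,X):
    c=optics.get_calibration("wrist"); K=c["mtx"]; T=c["T_tool_cam"]; p,q=pose
    v=T[:3,:3].T@(q.inv().apply(np.asarray(X)-p)-T[:3,3]); rr=np.hypot(v[0],v[1]); th=np.arctan2(rr,v[2])
    return K[:2,2]+K[0,0]*th*v[:2]/max(rr,1e-9)
def down(yaw): # tool z down, tool x at angle yaw in world
    return (R.from_euler("z",yaw)*R.from_euler("x",np.pi)).as_quat()
E
python3 - <<'E'
from h import *
for n,p in (("top",(366,234)),("scene",(284,259)),): print(n,ray_pt(n,p,.044))
print(ray_pt("top",(385.3,271.5),.019),ray_pt("scene",(256.6,246.8),.019))
im=cv2.imread("pics/top0.png")[130:330,220:480]; cv2.imwrite("pics/topc.png",cv2.resize(im,None,fx=3,fy=3,interpolation=cv2.INTER_CUBIC))
E
```

```text
top [ 0.51040571 -0.11553546  0.044     ]
scene [ 0.51225605 -0.11269363  0.044     ]
[ 0.41319785 -0.16931285  0.019     ] [ 0.41255233 -0.16645279  0.019     ]
```

View pics/topc.png

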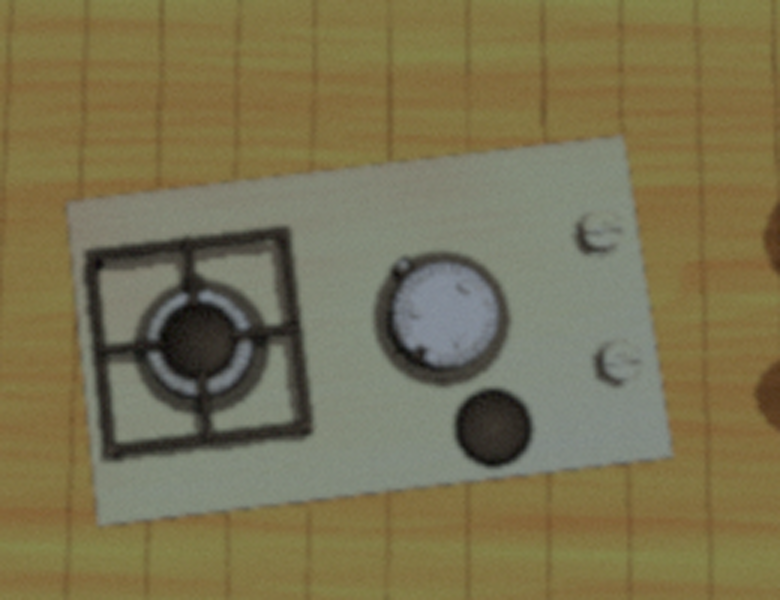

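The crop shows the hob turned slightly. The crown centre is at crop (445,315), the electrode at (401,267) up-left, the notch at (420,353) down-left, and the cap at (494,427). That makes roughly a 105° clockwise turn. Next I take a close look with the wrist camera.

Run:
```python
from h import *
C=np.array([.511,-.114]); yaw=np.radians(87)
t=np.array([np.cos(yaw),np.sin(yaw)])
bot.move_pose([*(C+t*.02),.21],down(yaw)); gripper_to(0.0)
P=wpose(); im=optics.snapshot("wrist"); cv2.imwrite("pics/w1.png",im[:,:,::-1])
np.savez("w1.npz",p=P[0],q=P[1].as_quat())
for k in ("crown","burner","notch","stud","burner_rim","pin_top"):
    r=optics.trace("wrist",k)
    for d in r[:3]:
        print(k,round(d["confidence"],2),np.round(d["pixel"],1),d["mask"].sum(),wrist_pt(P,d["pixel"],.05).round(4))
    if r and k in("crown","burner_rim"): np.save(f"m_{k}.npy",r[0]["mask"])
s=sensors.get_state(); print(s["clock"],s["position"],s["qpos"],s["contact_force"])
```

```text
crown 0.69 [317.4 236.7] 7601 [ 0.51   -0.1133  0.05  ]
crown 0.3 [333.9 163. ] 75341 [ 0.5268 -0.0507  0.05  ]
burner 0.97 [328.2 189.9] 2588 [ 0.5211 -0.073   0.05  ]
notch 0.75 [320.6 239.7] 7894 [ 0.5126 -0.1162  0.05  ]
stud 0.75 [314.7 238.5] 7682 [ 0.5075 -0.1148  0.05  ]
burner_rim 0.73 [318.8 190.6] 1041 [ 0.5133 -0.0732  0.05  ]
pin_top 0.6 [325.8 191.1] 2762 [ 0.5191 -0.0739  0.05  ]
4.625 [ 0.51203353 -0.09401239  0.20997523] [-3.76631395e-01 -3.75871352e-02  1.97360236e+00 -9.04850232e-06
  1.20563849e+00 -3.24320792e-01] [-0.93738864 -0.12666158 -0.05195881]
```

View pics/w1.png

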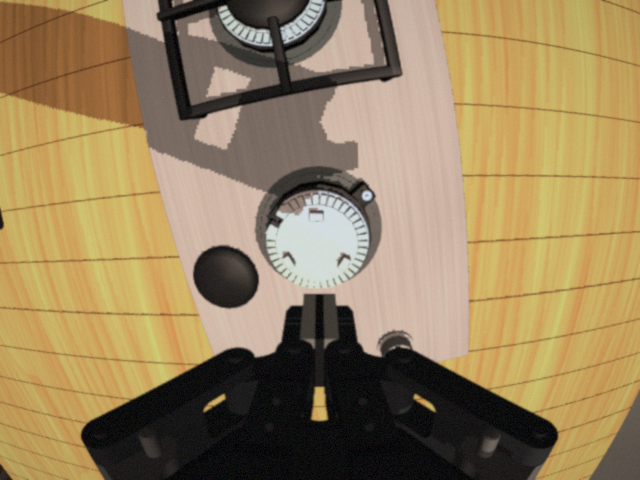

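Wrist view: the crown is centred near (317,238), with the electrode at (368,196), the notch at about (274,219), and the studs at (316,215), (291,257) and (344,260). The fingertip at (320,300) is roughly 12 mm wide. Next I zoom in to refine the positions.

Run:
```python
from h import *
d=np.load("w1.npz"); P=(d["p"],R.from_quat(d["q"]))
m=np.load("m_crown.npy").astype(np.uint8)
cs,_=cv2.findContours(m,cv2.RETR_EXTERNAL,cv2.CHAIN_APPROX_NONE); c=max(cs,key=cv2.contourArea)
h=cv2.convexHull(c)[:,0]; W=np.array([wrist_pt(P,p,.046)[:2] for p in h])
(ctr,r)=cv2.minEnclosingCircle(W.astype(np.float32)); print("crown",ctr,r)
C=np.array(ctr)
f=lambda p,z:(wrist_pt(P,p,z)[:2]-C)
for n,p,z in (("elec",(368,196),.034),("notch",(274,219),.044),("s1",(316,215),.057),("s2",(291,258),.055),("s3",(344,261),.057)):
    v=f(p,z); print(n,v.round(4),np.hypot(*v).round(4),np.degrees(np.arctan2(v[1],v[0])).round(1))
im=cv2.imread("pics/w1.png")[160:340,230:410]; cv2.imwrite("pics/w1c.png",cv2.resize(im,(594,594),interpolation=cv2.INTER_CUBIC))
```

```text
crown (0.5098795294761658, -0.1181955337524414) 0.04584672302007675
elec [0.0463 0.0349] 0.058 37.1
notch [-0.0368  0.021 ] 0.0424 150.2
s1 [0.0001 0.0261] 0.0261 89.7
s2 [-0.0236 -0.0116] 0.0263 -153.8
s3 [ 0.0219 -0.016 ] 0.0271 -36.2
```

View pics/w1c.png

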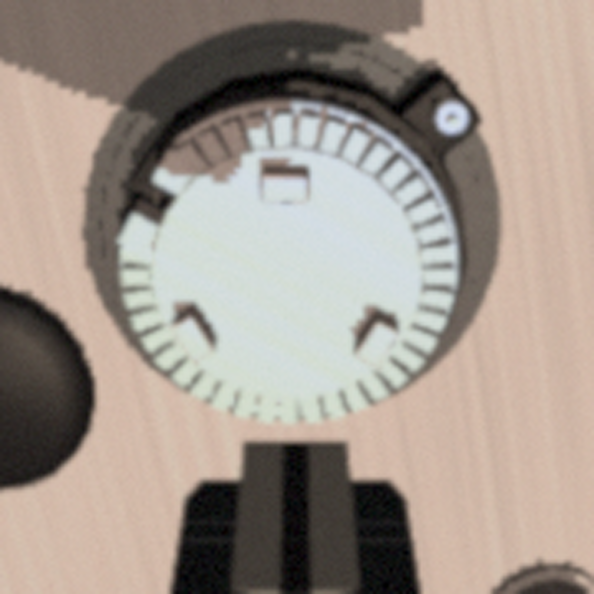

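```bash
cat >> h.py <<'E'
C=np.array([.5105,-.117]); PIN=37.
def tip(phi,dz=.002,r=.028):
    a=np.radians(phi); s=1e3*r*np.cos(a-np.radians(PIN))
    z=.044+.006*(min(s+9,36)+48)/89+dz
    return np.array([*(C+r*np.array([np.cos(a),np.sin(a)])),z]),down(a+np.pi/2)
def F(): return np.array(sensors.get_state()["contact_force"])
E
python3 - <<'E'
from h import *
p,q=tip(10); bot.move_pose(p+[0,0,.04],q)
f0=F(); print("hit",bot.move_straight(p,vel=.05,max_force=3),wpose()[0]-p,(F()-f0).round(2))
for phi in np.arange(4,-97,-6):
    p,q=tip(phi); h=bot.move_straight(p,q,vel=.03,max_force=6)
    a=np.radians(phi-90); f=F()-f0; print(phi,h,"drag",round(f[:2]@[np.cos(a),np.sin(a)],2),f.round(2))
    if h: break
P=wpose(); im=optics.snapshot("wrist"); cv2.imwrite("pics/w2.png",cv2.resize(im[140:340,220:420,::-1],(600,600),interpolation=cv2.INTER_CUBIC))
print(sensors.get_state()["clock"],P[0])
E
```

```text
hit False [ 0.00027163 -0.0001095   0.00020251] [ 0.39 -2.13 -0.21]
4 False drag 0.4 [ 0.33 -0.37 -1.22]
-2 False drag 0.82 [ 0.52 -0.84 -1.19]
-8 False drag 0.18 [ 0.56 -0.26  0.87]
-14 False drag 0.57 [ 0.04 -0.6  -0.82]
-20 False drag 0.06 [ 0.66 -0.31 -1.19]
-26 False drag -0.23 [ 0.58 -0.02  0.06]
-32 False drag 0.07 [ 0.53 -0.4  -0.22]
-38 False drag 1.32 [-0.45 -1.32 -1.11]
-44 False drag 0.03 [ 0.19 -0.23 -0.41]
-50 False drag -0.33 [ 0.08  0.41 -0.84]
-56 False drag 0.18 [ 0.4  -0.91 -0.06]
-62 False drag 0.63 [-0.67 -0.09 -0.6 ]
-68 False drag 0.58 [-0.55 -0.18 -1.2 ]
-74 False drag -0.72 [ 0.85 -0.35 -0.51]
-80 False drag -0.93 [ 0.94  0.03 -0.34]
-86 False drag -0.8 [ 0.8  -0.   -0.21]
-92 False drag -0.78 [ 0.76 -0.39 -0.53]
10.575 [ 0.50950757 -0.14493461  0.04862049]
```

View pics/w2.png

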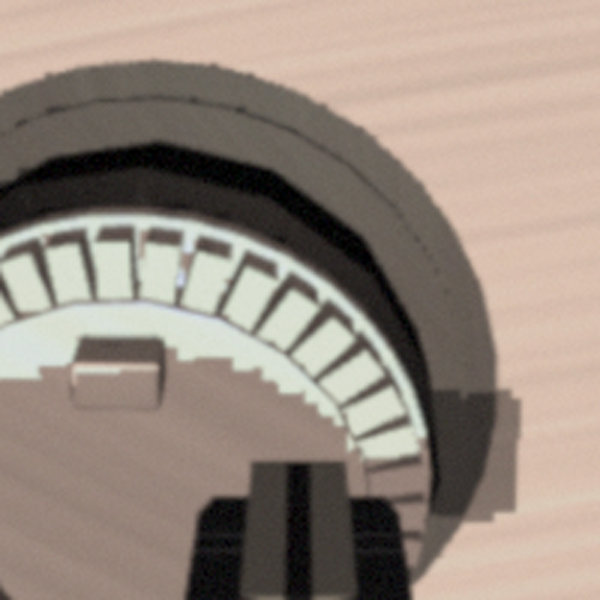

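The zoom shows one stud at (118,372), which is full-image (259,264). The pushed stud is hidden behind the fingers. I'll check the visible stud's angle, then carry on slowly.

Run:
```python
from h import *
P=wpose(); v=wrist_pt(P,(259.3,262),.059)[:2]-C; print(np.hypot(*v),"stud angle",np.degrees(np.arctan2(v[1],v[0])))
f0=F()
for phi in np.arange(-95,-131,-3):
    p,q=tip(phi); h=bot.move_straight(p,q,vel=.012,max_force=5)
    a=np.radians(phi-90); f=F()-f0; print(phi,h,"drag",round(f[:2]@[np.cos(a),np.sin(a)],2),f.round(2))
    if h: break
P=wpose(); v=P[0][:2]-C; print("tip ang",np.degrees(np.arctan2(v[1],v[0])))
im=optics.snapshot("scene"); r=optics.trace("scene","crown"); print(sensors.get_state()["clock"])
```

```text
0.028659711534110465 stud angle -12.50292287616767
-95 False drag -0.04 [0.06 0.2  0.07]
-98 False drag -0.81 [ 0.78 -0.27 -0.08]
-101 False drag 0.03 [-0.04 -0.07 -0.09]
-104 False drag -0.5 [0.54 0.09 0.54]
-107 False drag 0.59 [-0.39  0.73 -0.44]
-110 False drag -1.58 [ 1.68  0.01 -1.11]
-113 False drag -3.6 [ 3.55 -0.85 -0.63]
-116 False drag -5.64 [ 4.92 -2.78  0.55]
-119 False drag -5.09 [ 4.03 -3.22 -0.  ]
-122 False drag -7.21 [ 5.42 -4.92  0.61]
-125 False drag -7.74 [ 5.24 -6.01  1.88]
-128 False drag -8.87 [ 4.56 -8.57  3.05]
tip ang -117.85504664441987
13.975
```

Run:
```python
from h import *
p,q=tip(-95); bot.move_straight(p,q,vel=.05)
bot.move_straight(p+[0,0,.05],vel=.1)
yaw=np.radians(30); t=np.array([np.cos(yaw),np.sin(yaw)])
bot.move_pose([*(C+t*.02),.21],down(yaw))
P=wpose(); im=optics.snapshot("wrist")
np.savez("w3.npz",p=P[0],q=P[1].as_quat())
cv2.imwrite("pics/w3.png",cv2.resize(im[150:330,230:410,::-1],(594,594),interpolation=cv2.INTER_CUBIC))
print(sensors.get_state()["clock"],P[0],F())
```

```text
15.975 [ 0.52741955 -0.10670718  0.20919558] [ 0.65546532  0.67076245 -0.68079948]
```

View pics/w3.png

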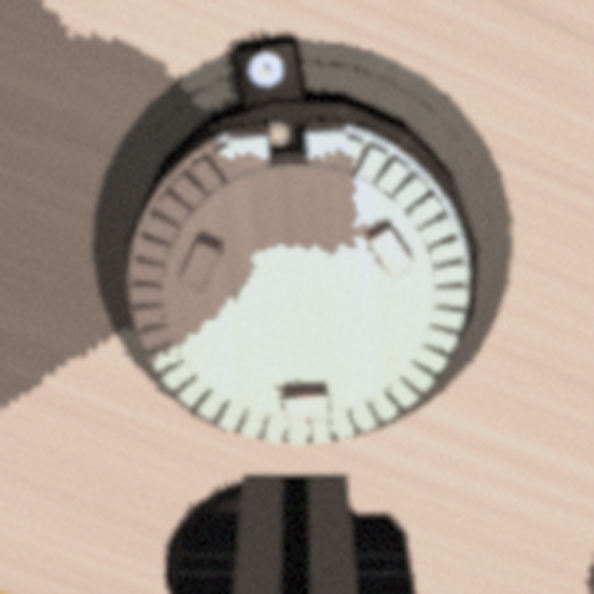

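The notch at (288,155) now holds the pin, visible at (280,135), and lines up with the electrode at (266,68), so the crown has dropped. Next I press it home at the centre.

Run:
```python
from h import *
q=down(np.radians(30)); up=np.array([*C,.075])
bot.move_pose(up,q); f0=F()
print(bot.move_straight([*C,.030],vel=.02,max_force=30)); s=sensors.get_state()
print(s["position"],(F()-f0).round(1)); bot.sleep(.7); print(wpose()[0],(F()-f0).round(1))
bot.move_straight(up,vel=.08)
t=np.array([np.cos(np.radians(30)),.5]); bot.move_straight([*(C+t*.02),.21],vel=.15)
P=wpose(); im=optics.snapshot("wrist")
np.savez("w4.npz",p=P[0],q=P[1].as_quat())
cv2.imwrite("pics/w4.png",cv2.resize(im[150:330,230:410,::-1],(594,594),interpolation=cv2.INTER_CUBIC))
print(sensors.get_state()["clock"],P[0],F())
```

```text
True
[ 0.51205281 -0.11751216  0.04407591] [ 0.7 -0.4  2.8]
[ 0.51206629 -0.11752214  0.04407104] [ 0.9 -1.6  4.8]
20.5083 [ 0.52700345 -0.10675576  0.20855985] [-0.63592905  0.12235967 -0.6104403 ]
```

View pics/w4.png

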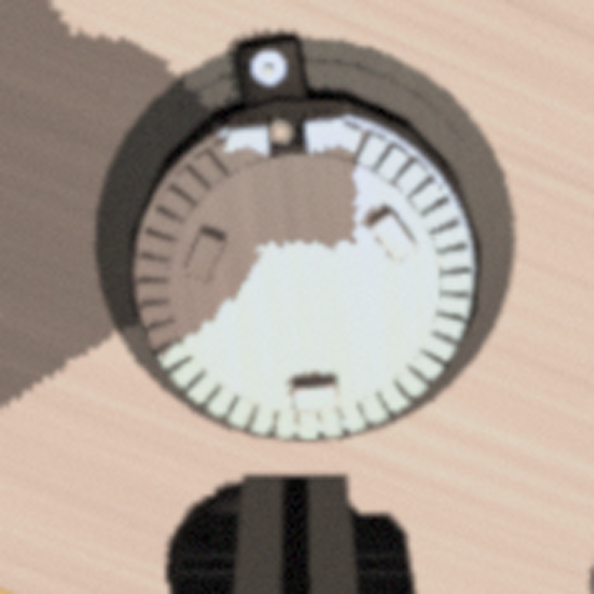

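The crown sits flat with the pin in the notch, and the top face was at 0.0441 m, which is the seated height. But the held force was only about 5 N, so I press again properly.

Run:
```python
from h import *
q=down(np.radians(30)); bot.move_pose([*C,.06],q); f0=F()
bot.move_straight([*C,.0445],vel=.03)
for z in np.arange(.043,.024,-.001):
    bot.move_straight([*C,z],vel=.01); bot.sleep(.1); f=F()-f0
    if f[2]>30: break
print("z",z,f.round(1)); bot.sleep(.6); print(wpose()[0],(F()-f0).round(1))
bot.move_straight([*C,.075],vel=.06)
t=np.array([np.cos(np.radians(30)),.5]); bot.move_straight([*(C+t*.02),.21],vel=.15)
P=wpose(); im=optics.snapshot("wrist")
cv2.imwrite("pics/w5.png",cv2.resize(im[150:330,230:410,::-1],(594,594),interpolation=cv2.INTER_CUBIC))
print(sensors.get_state()["clock"],P[0],F())
```

```text
z 0.03699999999999999 [-13.8   5.3  35.2]
[ 0.5123561  -0.11756872  0.04386222] [-13.8   5.4  35.6]
26.825 [ 0.52702692 -0.10672295  0.20858255] [ 0.26667842  0.45326939 -0.22733576]
```

View pics/w5.png

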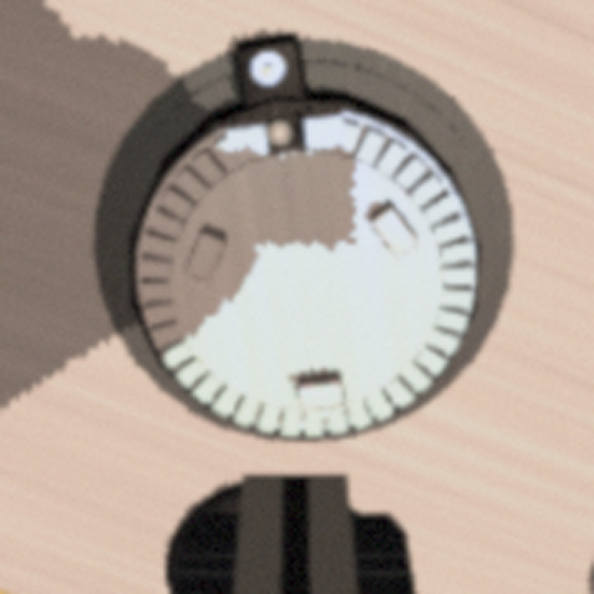

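The pin at (280,132) is in the notch at (285,145), and the crown is flat on the rim after a 35 N press held for 0.6 s. The hand is clear at 0.21 m.

```bash
python3 -c "
from plant import order
print(order.finish_job())"
```

```text
the job is handed in; nothing more can be done
None
```

I turned the crown until its notch dropped onto the pin, pressed it home with about 35 N, took the hand clear and handed the job in at about 27 s; the arm never went near the cap or the other loose things.

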